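Shorten the specimen lamp's boom by one hole

TASK

The lamp reaches out past the specimen dish: squeeze in the sprung brass button on the side of its boom, push the grey sliding tube with the lamp in towards the column until the button snaps fully out through the very next hole of the row, then let go. Go gently, by feel: never force the tube against the locked button, do not crush the thin tube, and leave the dish, oil bottle and slide box alone.

Things in the scene. Friction and masses are not known exactly. Their poses are not given: they have to be found in the camera images.
- stand: Lamp stand, its base screwed to the bench: it does not move. Origin: on the bench under the upright column's axis; z up. Grey base 150 (x) x 200 (y) x 14 mm, centred 50 mm to -y. Column 24 mm thick, 205 mm high; black clamp 44 x 50 x 44 mm (knobs to +x and -x) on it holds a fixed rod, 20 mm square, that runs level along -y, axis 170 mm up, inside the boom tube.
- tube_end (a point): Centre of the column-side end of the grey boom tube, on its axis. The thin tube (crushed by over 80 N per finger) is 25 mm square, 234 mm long, slides along the stand's y over the fixed rod and cannot turn; axis 170 mm up. At the start this end is 118 mm from the column's axis. Its face to the stand's +x has a row of 13 mm holes, not evenly spaced; its -x face is plain.
- button: Brass button, a sprung 11 mm domed pin in the fixed rod; origin: its tip. 175 mm from the column's axis to -y, 170 mm up; it stays there when the tube slides. At the start the tip is 17.5 mm from the boom's axis to +x, 5 mm out of the tube's face, locking the tube. Pinching the tube there across x (button, plain face) presses it flush with 4 N. Over 15 N from the tube on it when locked bends it.
- button_travel (a joint): How far the button is pressed in, m: 0 fully out through a hole, 0.005 flush with the tube's face, about 0.0065 when it is inside, under the tube's wall. With it held flush a push of 6 to 12 N on the tube along the stand's +y makes the dome ride in under the wall; after that it stays in by itself, needs no more pressing, and 3 to 6 N keeps the tube sliding.
- boom (a joint): Slide of tube and lamp, m: 0 at the start (play 1 mm), growing as the boom shortens (tube moves to the column, the stand's +y). The next hole comes over the button after 0.040 to 0.067, differently from stand to stand; there it springs out by itself (keep fingers off that hole) with 1 mm of play, and the tube is suddenly locked hard. Another hole lies 30 mm the other way.
- lamp_lens (a point): Centre of the lamp's lens, facing down, 110 mm up, on the outer end of the boom tube, 395 mm from the column's axis at the start. The black lamp head with its blue ring is 66 mm across and reaches up to 185 mm.
- dish: Covered clear culture dish on the bench near the lamp, 60 mm across, 15 mm high; origin at the centre of its underside. Leave alone.
- oil_bottle: Small amber immersion oil bottle with black cap, 32 mm across, 62 mm high; origin at the centre of its underside. Leave alone.
- slide_box: Blue closed slide box 102 x 87 x 35 mm; origin at the centre of its underside. Leave alone.

How it is judged (in metres and radians):
On the way:
1. the button is pressed in and the tube has been slid off the first hole towards the column (value of joint button_travel above 0.004 m and value of joint boom above 0.008 m), for 0.05 s.
At the end, for the whole second after the job is handed in: The button stands fully out (within 1 mm) through the next hole, the boom 37 to 70 mm shorter, the dish, bottle and slide box within 10 mm of where they stood (value of joint button_travel below 0.001 m and value of joint boom between 0.037 and 0.07 m and distance of each of dish, oil_bottle, slide_box from where it was at the start of the episode below 0.01 m); the robot touches nothing.
It fails at once if the tube is forced against the button: over 18 N on the button (contact force between button and anything else above 18 N).
It fails at once if the thin tube is crushed: the fingers press on the lamp stand with over 200 N in all (contact force between the fingers and stand above 200 N).
It fails at once if the dish, the oil bottle or the slide box is disturbed (distance of any of dish, oil_bottle, slide_box from where it was at the start of the episode above 0.01 m).
It also fails if it takes over 42 s, if anything falls off the work surface, if the arm or the gripper's body presses on something with over 40 N, if the wrist force passes 120 N, or if a joint passes its speed limit or range.

ROBOT

A 6-joint arm with a two-finger parallel gripper is mounted at the origin on the work surface. World frame = base frame: x ahead of the robot, y to its left, z up, the work surface at z = 0. Lengths are in mm, angles in rad, forces in N, time in s.
With the tool pointing down it reaches from about 350 to 775 mm from the base axis. Payload 7.3 kg.
Tool frame: the origin (TCP) lies at the very end of the fingers, on their centre line; the grasp point (between the pads) lies 19 mm behind it (bot.grip_point_offset is the distance from the TCP to the grasp point, in mm); z points along the fingers, y is the line along which they close (so a half turn about z gives the same grasp; the last joint's range is limited). The gripper opens to 92 mm and grips with 3 to 60 N. Pads are 19 mm wide; open, the fingers measure 130 mm over their backs; the gripper's body (75 mm by 190 mm) begins 47 mm behind the grasp point.
Start: joints at [-1.478, 0.342, 1.524, -0, 1.275, -0.146], TCP at [124.203, -510.116, 226.741] pointing down, gripper open.
Joint ranges: [-2.53, 2.53], [-0.77, 2.02], [0.04, 2.7], [-1, 4.14], [0.28, 2.66], [-3.11, 3.11]. Speed limits (rad/s): [2.57, 2.57, 3.14, 3.14, 3.14, 3.14].

INTERFACE

Orientations are given as [roll, pitch, yaw] about the fixed x, y, z axes, in that order (R = Rz(yaw) Ry(pitch) Rx(roll)).
In Python, from plant import bot gives the robot as it stands. The module is installed in compiled form; this text tells all that it offers.
- The arm moves only by the shell command python3 -m jog 'ROWS' [OPENING]. ROWS is JSON, a list of rows, each a list of 6 numbers: the shift along the tool's x, y, z in mm, then the turn, a rotation vector about the tool's x, y, z in rad. In form: [[dx, dy, dz, rx, ry, rz], ...]. A call has 1 to 12 rows; each row shifts and turns the commanded pose from where the row before left it, along the tool's axes as they then stand; what a row does not reach is not made up. A row lasts 1/10 s, in which the tool goes at most 50 mm and 8.59 degrees, less where a joint would pass 70% of its speed; a pose out of reach is approached as far as the arm can. A call with a gripper value outside its range is refused whole. OPENING is the opening in per cent of the stroke, from 0 (shut) to 100 (fully open), set as the call begins (- or left out, the last holds). The fingers move at their own pace and stop on an object; the grip force is fixed at half the most. Time passes only in rows, so rows that do not move let the fingers close. It gives the time, the measured TCP pose, the force, the opening and the grip force at its end, in the units of the state.
- bot.get_obs(): the state, without advancing time (a new reading comes with each control period).
- bot.capture(name): name is "side" or "top" or "wrist"; returns the picture (420x560x3 uint8, red, green, blue); there is no depth.
- bot.camera_model(name): a dict with "fx", "fy", "cx", "cy" (pixels), "position" and "orientation" of the camera in the world; the wrist camera has in their place "T_tool_cam" (4x4, takes a point from camera to tool coordinates, whose origin is the TCP and whose axes are the flange's). Camera axes: x right, y down, z forward; pixel columns grow to the right and rows downward; lengths in mm; the calibration is good to about 2 mm. A picture is of the moment at which its call begins: read the wrist's pose just before it. camera_model takes no time and is no camera call.
- bot.close_job(): hands the job in; it is judged then, once.
Trained networks look in the newest picture that a camera, given by its name, has taken for a name from the list of things; names that differ only in an ending like _2 or _b are one class to them, and where a whole thing is asked for, a point or a joint stands for the part that bears it (a point fixed in the world has none). Each returns a list of dicts, best first, with "p" (0 to 1); they miss things now and then, are a little off and sometimes report something else, mostly with a low value. They report only what shows in the picture. A call takes as long as a camera call.
- bot.outline_of(target, camera): "mask" (420x560 bool, what is visible of it) and "pixel" ([column, row] in pixels, amid what is visible of it).
The state is a dict: "time": time; "joint_positions": joint angles; "dq": joint speeds; "tau": joint torques, N m; "tool_pos": TCP position; "tcp_rot": TCP orientation; "contact_force": force on the tool from outside, world axes, zero at the start; "moment": the same for the moment, N m; "grip_width": finger opening in mm; "finger_force": force on a finger pad.
Only numpy, scipy, OpenCV 4.12 (cv2) and the standard library are available. Lean on these libraries where they do the work, as an engineer would, in place of code of your own. Each camera call takes 0.05 s, during which the arm holds its last target. There are 200 camera calls.

## Working session

There is one attempt and no reset: what is moved stays moved. The work goes in short steps, Python scripts to look and compute and a shell command to move; the robot and the scene stay as the last step left them, time stands still between calls to the robot, and variables do not carry over. Pictures are saved under pics/ and viewed, at most 10 in all, crops included, and the job is handed in when it is done.

```bash
mkdir -p pics; python3 - <<'E'
from plant import bot
import cv2,numpy as np
o=bot.get_obs();print({k:np.round(v,3).tolist() for k,v in o.items()})
ims=[]
for c in("side","top"):
    im=bot.capture(c);cv2.imwrite(f"pics/{c}0.png",im[:,:,::-1]);m=bot.camera_model(c);print(c,m)
    for t in("stand","tube_end","button","lamp_lens","dish","oil_bottle","slide_box"):
        r=bot.outline_of(t,c)
        print(t,[(round(d["p"],2),np.round(d["pixel"]).tolist(),int(d["mask"].sum())) for d in r[:2]])
E
```

```text
{'time': 0.0, 'joint_positions': [-1.478, 0.343, 1.525, -0.0, 1.275, -0.146], 'dq': [-0.0, 0.0, -0.001, -0.0, 0.0, -0.0], 'tau': [0.003, -43.124, -24.422, 0.072, 0.056, -0.0], 'tool_pos': [124.165, -509.685, 226.041], 'tcp_rot': [-3.14, -0.0, 0.239], 'contact_force': [0.551, -0.564, -0.477], 'moment': [0.016, 0.059, 0.03], 'finger_force': 0.0, 'grip_width': 91.942}
side {'fx': 430.69753266499015, 'fy': 430.69753266499015, 'cx': 282.1932811065115, 'cy': 203.7904701824061, 'position': array([146.35721151, 586.43650596, 638.516067  ]), 'orientation': array([-2.18590373, -0.01969707, -2.49510962])}
stand [(0.6, [313.0, 161.0], 1253)]
tube_end [(0.85, [309.0, 155.0], 1305)]
button []
lamp_lens [(0.94, [316.0, 159.0], 1268)]
dish [(0.55, [312.0, 201.0], 337), (0.39, [256.0, 205.0], 752)]
oil_bottle [(0.87, [242.0, 233.0], 288)]
slide_box [(0.83, [257.0, 206.0], 801)]
top {'fx': 461.25466053622915, 'fy': 461.25466053622915, 'cx': 282.4094530726558, 'cy': 209.50420989209587, 'position': array([482.70048094, -15.39183377, 889.59082325]), 'orientation': array([-3.01383312,  0.00688746, -1.56817727])}
stand [(0.61, [256.0, 233.0], 12307)]
tube_end [(0.67, [373.0, 192.0], 4103)]
button []
lamp_lens [(0.77, [374.0, 191.0], 4018)]
dish [(0.63, [384.0, 199.0], 357)]
oil_bottle [(0.77, [259.0, 169.0], 250)]
slide_box [(0.85, [318.0, 162.0], 2522), (0.37, [376.0, 191.0], 3932)]
```

```bash
ls pics
```

```text
side0.png
top0.png
```

View pics/side0.png

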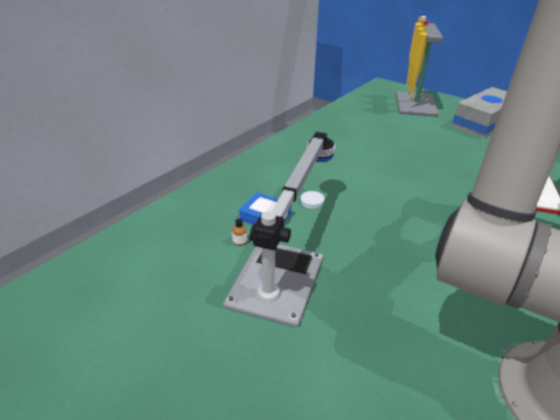

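View pics/top0.png

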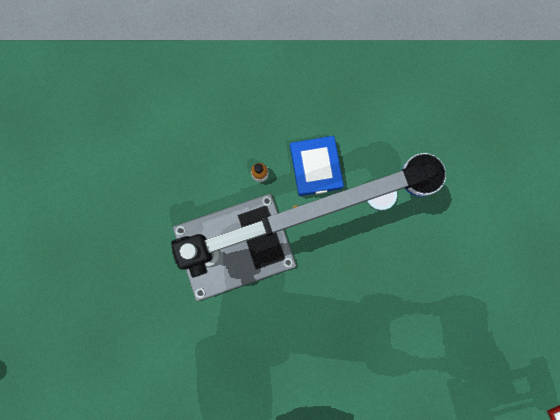

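The side view shows the boom reaching from the column (268,215) to the lamp (320,147). In the top view the column top is at (187,250), the lamp at (425,174), the tube's collar at (270,222), and the brass button at about (295,207), towards world +x.

```bash
cat > h.py <<'E'
from plant import bot
import cv2,numpy as np
from scipy.spatial.transform import Rotation as Ro
from scipy.optimize import least_squares
def cam(c):
    m=bot.camera_model(c)
    if "T_tool_cam" in m:
        o=bot.get_obs();T=np.eye(4);T[:3,:3]=Ro.from_euler('xyz',o['tcp_rot']).as_matrix();T[:3,3]=o['tool_pos'];T=T@m["T_tool_cam"];R,p=T[:3,:3],T[:3,3]
    else: R,p=Ro.from_euler('xyz',m["orientation"]).as_matrix(),m["position"]
    return m,R,p
def proj(c,P):
    m,R,p=cam(c);q=(np.atleast_2d(P)-p)@R
    return np.c_[m["fx"]*q[:,0]/q[:,2]+m["cx"],m["fy"]*q[:,1]/q[:,2]+m["cy"]]
def stand(s,L): 
    x,y,a=s;return np.asarray(L,float)@np.array([[np.cos(a),np.sin(a),0],[-np.sin(a),np.cos(a),0],[0,0,1]])+[x,y,0]
E
python3 - <<'E'
from h import *
L=[[0,0,205],[0,-395,185],[0,-50,14],[17.5,-175,170]];
px=np.array([[187,250],[425,174],[234,247],[295,206.5]])
f=lambda s:(proj("top",stand(s,L))-px).ravel()
r=least_squares(f,[320,150,0.3]);s=r.x;print(s,r.fun.round(1))
L2=[[0,0,205],[0,-395,185]];px2=np.array([[268,214],[321,140]])
print("side check",proj("side",stand(s,L2)),px2)
b=stand(s,[[0,-175,170]])[0];print("btn axis pt",b,"lens",stand(s,[[0,-395,110]]))
print(bot.camera_model("wrist"))
y=s[2]
for yaw in (y+np.pi/2,y-np.pi/2):print("yaw",yaw)
E
```

```text
[5.07880129e+02 1.33946138e+02 3.20062286e-01] [-2.2  1.4  6.1 -1.9 -2.1 -0.1 -2.1  0.2]
side check [[267.57400488 215.49808407]
 [324.26032414 130.21668134]] [[268 214]
 [321 140]]
btn axis pt [562.93962361 -32.16663088 170.        ] lens [[ 632.15727415 -240.99411196  110.        ]]
{'fx': 372.0940699316626, 'fy': 372.0940699316626, 'cx': 277.2125340124498, 'cy': 207.8088449441012, 'T_tool_cam': array([[-1.76409224e-04, -9.55706322e-01, -2.94321924e-01,
         8.02470853e+01],
       [ 9.99999847e-01, -3.22819352e-04,  4.48866659e-04,
         1.47924764e+00],
       [-5.23997516e-04, -2.94321800e-01,  9.55706233e-01,
        -1.57633151e+02],
       [ 0.00000000e+00,  0.00000000e+00,  0.00000000e+00,
         1.00000000e+00]])}
yaw 1.8908586129951181
yaw -1.250734040594675
```

```bash
python3 -m jog '[[40,-25,-6,0,0,0],[40,-25,-6,0,0,0],[40,-25,-6,0,0,0],[40,-25,-6,0,0,0],[40,-25,-6,0,0,0],[40,-25,0,0,0,0],[40,-25,0,0,0,0],[40,-25,0,0,0,0],[40,-25,0,0,0,0],[40,-25,0,0,0,0],[40,-25,0,0,0,0],[40,-25,0,0,0,0]]' && python3 -m jog '[[43,-26,0,0,0,0],[43,-26,0,0,0,0],[43,-26,0,0,0,0],[0,0,0,0,0,-0.138],[0,0,0,0,0,-0.138],[0,0,0,0,0,-0.138],[0,0,0,0,0,-0.138],[0,0,0,0,0,-0.138],[0,0,0,0,0,-0.138],[0,0,0,0,0,-0.138],[0,0,0,0,0,-0.138],[0,0,0,0,0,-0.138]]' && python3 -m jog '[[0,0,5,0,0,-0.138],[0,0,5,0,0,-0.138],[0,0,5,0,0,-0.138],[0,0,0,0.14,0,0],[0,0,0,0.14,0,0],[0,0,0,0.14,0,0],[0,0,0,0.14,0,0],[0,0,0,0.14,0,0],[0,0,0,0,0,0]]'
python3 - <<'E'
from h import *
o=bot.get_obs();print({k:np.round(v,3).tolist() for k,v in o.items()})
im=bot.capture("wrist");cv2.imwrite("pics/w1.png",im[:,:,::-1])
s=[507.9,133.9,.32]
print(proj("wrist",stand(s,[[17.5,-175,170],[12.5,-118,182.5],[12.5,-352,182.5],[0,-118,170]])))
for t in("button","tube_end"):print(t,[(d["p"],d["pixel"]) for d in bot.outline_of(t,"wrist")])
E
```

```text
time: 2.0
tool_pos: [520.8, -103.4, 256.9]
tcp_rot: [3.141, -0.0, 0.239]
contact_force: [0.5, -0.8, 0.1]
grip_width: 92.3
finger_force: 0.0
time: 3.2
tool_pos: [626.0, 0.7, 256.6]
tcp_rot: [-3.141, 0.0, 1.487]
contact_force: [-0.2, -0.3, -0.2]
grip_width: 91.8
finger_force: 0.0
time: 4.1
tool_pos: [626.8, 1.7, 230.5]
tcp_rot: [-2.425, -0.006, 1.896]
contact_force: [-0.2, -0.8, -3.1]
grip_width: 91.8
finger_force: 0.0
{'time': 4.1, 'joint_positions': [-0.011, 1.061, 0.386, -0.307, 2.359, -0.483], 'dq': [-0.024, -0.182, 0.184, 0.071, -0.204, 0.053], 'tau': [0.783, -86.96, -33.124, -1.933, 5.75, -0.59], 'tool_pos': [626.774, 1.668, 230.5], 'tcp_rot': [-2.425, -0.006, 1.896], 'contact_force': [-0.167, -0.763, -3.072], 'moment': [0.149, -0.581, 0.009], 'finger_force': 0.0, 'grip_width': 91.764}
[[277.88757016 229.10207362]
 [259.53395247 147.54914826]
 [261.94220473 435.27686118]
 [258.66608424 143.84623913]]
button [(0.45, [275.7, 239.2])]
tube_end [(0.91, [260.5, 245.5])]
```

View pics/w1.png

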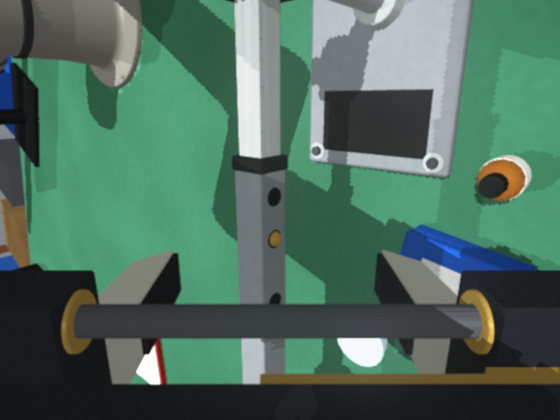

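The wrist view shows the button at (275,239), the hole on the column side at (274,197), the next hole partly visible at (275,298), and the tube end at about (260,158). My stand fit is about 10 px off along the boom, so I refine it.

```bash
python3 - <<'E'
from h import *
im=bot.capture("wrist");o=bot.get_obs();print(o['tool_pos'],o['tcp_rot'])
hsv=cv2.cvtColor(im,cv2.COLOR_RGB2HSV)
# centroids in the tube face strip
g=im[170:312,266:284];br=(hsv[170:312,266:284,1]>90)&(hsv[170:312,266:284,0]<30);dk=(g.max(2)<45)
for nm,m in(("brass",br),("dark",dk)):
    n,l,st,c=cv2.connectedComponentsWithStats(m.astype(np.uint8))
    print(nm,[(st[i].tolist(),(c[i]+[266,170]).round(1).tolist()) for i in range(1,n) if st[i,4]>25])
cv2.imwrite("pics/w2.png",cv2.resize(im[130:320,200:320,::-1],None,fx=3,fy=3,interpolation=cv2.INTER_CUBIC))
def f(s):
    w=(proj("wrist",stand(s,[[15.5,-175,170],[12.5,-145,170]]))-[[275.5,239.5],[274,197]]).ravel()
    t=(proj("top",stand(s,[[0,0,205],[0,-395,185],[17.5,-175,170]]))-[[187,250],[425,174],[295,206.5]]).ravel()
    return np.r_[w,t]
r=least_squares(f,[508,134,.32],loss="soft_l1");s=r.x;print(s,f(s).round(1))
m,R,p=cam("wrist")
def hit(u,v,xs):
    d=R@[(u-m["cx"])/m["fx"],(v-m["cy"])/m["fy"],1];n=stand([0,0,s[2]],[[1,0,0]])[0]
    P=p+d*((xs-(p-[s[0],s[1],0])@n)/(d@n));q=P-[s[0],s[1],0];return stand([0,0,-s[2]],[q])[0]
for a in((274,197,12.5),(275.5,239.5,15.5),(275,299,12.5),(260,158,0)):
    if a[2]:print(a,hit(*a))
E
```

```text
[6.25869557e+02 2.97745212e-01 2.44556098e+02] [-2.44801103e+00  1.75989268e-03  1.89461440e+00]
brass [([13, 56, 5, 15, 57], [281.4, 233.5])]
dark [([12, 14, 6, 17, 76], [281.1, 192.6]), ([13, 117, 5, 15, 54], [281.5, 295.0])]
[5.08568933e+02 1.22317868e+02 3.08751669e-01] [ 3.8 -2.5  2.5 -0.2  5.7  0.9 14.6  0.4  5.8  1. ]
(274, 197, 12.5) [  12.5        -144.56953048  172.76978496]
(275.5, 239.5, 15.5) [  15.5        -175.59355149  174.29045863]
(275, 299, 12.5) [  12.5        -227.47267437  170.62420604]
```

View pics/w2.png

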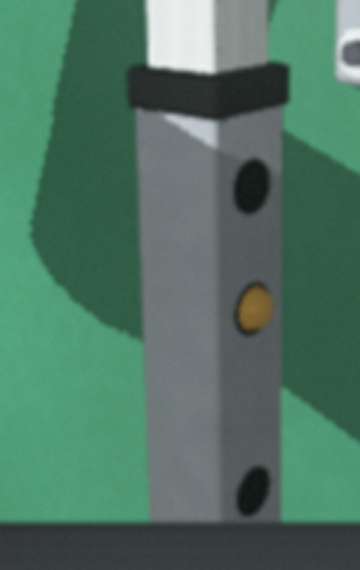

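In the settled picture (crop ÷3, plus offset) the hole is at (284,192), the button at (284.7,232.7) and the next hole at (284.3,293.3). The arm was still settling before, so I refit with these.

```bash
python3 - <<'E'
from h import *
o=bot.get_obs();print(o['tool_pos'],o['tcp_rot'],o['contact_force'])
def f(s):
    w=(proj("wrist",stand(s,[[15.5,-175,170],[12.5,-145,170]]))-[[284.7,232.7],[284,192]]).ravel()
    t=(proj("top",stand(s,[[0,0,205],[0,-395,185],[17.5,-175,170]]))-[[187,250],[425,174],[295,206.5]]).ravel()
    return np.r_[w,t]
r=least_squares(f,[508,134,.32],loss="soft_l1");s=r.x;print(s.tolist(),f(s).round(1))
m,R,p=cam("wrist")
def hit(u,v,xs):
    d=R@[(u-m["cx"])/m["fx"],(v-m["cy"])/m["fy"],1];n=stand([0,0,s[2]],[[1,0,0]])[0]
    P=p+d*((xs-(p-[s[0],s[1],0])@n)/(d@n));q=P-[s[0],s[1],0];return stand([0,0,-s[2]],[q])[0]
for a in((284,192,12.5),(284.7,232.7,15.5),(284.3,293.3,12.5)):print(a,hit(*a))
q=np.array(o['tool_pos'])-[s[0],s[1],0];print("tcp in stand",stand([0,0,-s[2]],[q]))
RT=Ro.from_euler('xyz',o['tcp_rot'])
tgt=stand(s,[[0,-175,250]])[0];G=Ro.from_euler('xyz',[np.pi,0,s[2]+np.pi/2])
print("shift tool axes",RT.inv().apply(tgt-o['tool_pos']),"rot tool",(RT.inv()*G).as_rotvec())
E
```

```text
[6.25869557e+02 2.97745212e-01 2.44556098e+02] [-2.44801103e+00  1.75989268e-03  1.89461440e+00] [-0.40996224 -0.68974982  1.07437507]
[513.1785130428956, 129.64078174248718, 0.30126698071479363] [ 0.4 -0.9 -1.3 -1.3  0.8 -2.2 10.4 -0.8  1.5 -1.2]
(284, 192, 12.5) [  12.5        -146.27202956  168.49027143]
(284.7, 232.7, 15.5) [  15.5        -175.55808613  170.42848474]
(284.3, 293.3, 12.5) [  12.5        -228.43610067  165.31001896]
tcp in stand [[  69.23558007 -156.95644906  244.55609847]]
shift tool axes [-16.48731231 -57.00052255  40.3469987 ] rot tool [-0.69353172  0.00950919  0.0210294 ]
```

```bash
python3 -m jog '[[0,0,0,-0.14,0,0],[0,0,0,-0.14,0,0],[0,0,0,-0.14,0,0],[0,0,0,-0.14,0,0],[0,0,0,-0.135,0,0],[-9,-35,0,0,0,0.01],[-9,-34,0,0,0,0.01],[0,0,0,0,0,0],[0,0,0,0,0,0],[0,0,0,0,0,0]]'
python3 - <<'E'
from h import *
im=bot.capture("wrist");o=bot.get_obs();print(o['tool_pos'],o['tcp_rot'])
s=[513.2,129.6,.3013]
print(proj("wrist",stand(s,[[17.5,-175,170],[12.5,-116,182.5],[-12.5,-116,182.5],[12.5,-180,182.5],[-12.5,-180,182.5],[0,0,205]])))
cv2.imwrite("pics/w3.png",im[:,:,::-1])
E
```

```text
time: 5.3
tool_pos: [566.4, -37.8, 244.7]
tcp_rot: [3.141, 0.002, 1.874]
contact_force: [0.9, -0.5, 0.1]
grip_width: 91.7
finger_force: 0.0
[566.57984762 -37.63393341 243.78894429] [-3.14033703e+00  1.69847236e-03  1.87485564e+00]
[[ 301.54622997  216.99638361]
 [ 296.46286218  126.98876924]
 [ 253.11861965  126.87152554]
 [ 294.63401172  230.90175488]
 [ 254.81537263  230.79372716]
 [ 274.59510589 -145.64213969]]
```

View pics/w3.png

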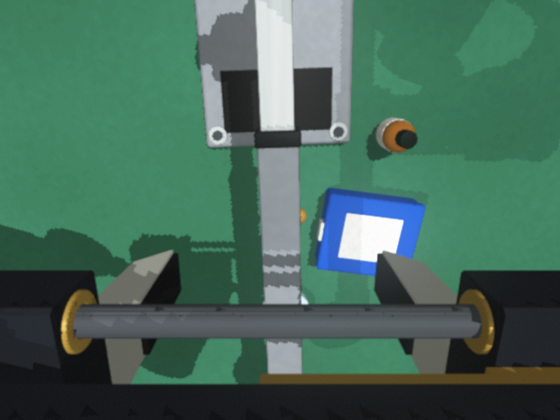

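The button is at (302,216), as predicted. The tube edges (about 261 to 299 at row 230) lie about 5 px to the right of prediction and tilt slightly, so I measure both.

```bash
python3 - <<'E'
from h import *
im=cv2.imread("pics/w3.png");m,R,p=cam("wrist");o=bot.get_obs()
lab=cv2.cvtColor(im,cv2.COLOR_BGR2HSV)[:,:,1].astype(float)
L=[];Q=[]
for v in list(range(160,250,6)):
    r=lab[v,235:320]<60; 
    k=np.flatnonzero(r[:45]==0); a=k.max()+235.5 if len(k) else 0
    idx=np.flatnonzero(r); c=np.flatnonzero(np.diff(idx)>1); runs=np.split(idx,c+1); run=max(runs,key=len)
    u=(run[0]-.5+235,run[-1]+.5+235); P=[]
    for uu in u:
        d=R@[(uu-m["cx"])/m["fx"],(v-m["cy"])/m["fy"],1];P.append(p+d*(182.5-p[2])/d[2])
    print(v,u,np.linalg.norm(P[0]-P[1]).round(1)); 
    if 23<np.linalg.norm(P[0]-P[1])<27.5: L.append((P[0]+P[1])/2)
L=np.array(L);k=np.polyfit(L[:,1],L[:,0],1);print("yaw",-np.arctan(k[0]), "tool yaw want",-np.arctan(k[0])+np.pi/2)
a=-np.arctan(k[0]);n=np.array([np.cos(a),np.sin(a)])
print("tcp lateral vs tube (tool y)",(L.mean(0)[:2]-o['tool_pos'][:2])@n)
E
```

```text
160 (np.float64(257.5), np.float64(298.5)) 24.3
166 (np.float64(257.5), np.float64(298.5)) 24.4
172 (np.float64(257.5), np.float64(299.5)) 25.1
178 (np.float64(258.5), np.float64(299.5)) 24.6
184 (np.float64(258.5), np.float64(299.5)) 24.8
190 (np.float64(258.5), np.float64(299.5)) 24.9
196 (np.float64(258.5), np.float64(299.5)) 25.0
202 (np.float64(259.5), np.float64(299.5)) 24.5
208 (np.float64(259.5), np.float64(299.5)) 24.6
214 (np.float64(259.5), np.float64(299.5)) 24.8
220 (np.float64(260.5), np.float64(299.5)) 24.3
226 (np.float64(260.5), np.float64(299.5)) 24.4
232 (np.float64(260.5), np.float64(299.5)) 24.5
238 (np.float64(260.5), np.float64(299.5)) 24.6
244 (np.float64(260.5), np.float64(299.5)) 24.8
yaw 0.3292867476516619 tool yaw want 1.9000830744465584
tcp lateral vs tube (tool y) 1.828055722210886
```

```bash
python3 -m jog '[[0,1.8,20,0,0,-0.022],[0,0,36,0,0,0],[0,0,36,0,0,0],[0,0,0,0,0,0],[0,0,0,0,0,0],[0,0,0,0,0,0]]' 55; python3 -m jog '[[0,0,0,0,0,0],[0,0,0,0,0,0],[0,0,0,0,0,0]]' 0
```

```text
time: 5.95
tool_pos: [568.9, -37.7, 152.1]
tcp_rot: [-3.14, 0.002, 1.897]
contact_force: [-1.0, 0.3, 0.3]
grip_width: 51.3
finger_force: 0.0
time: 6.25
tool_pos: [568.1, -37.7, 151.1]
tcp_rot: [-3.139, 0.001, 1.897]
contact_force: [3.1, 1.4, 1.8]
grip_width: 30.7
finger_force: 1.1
```

```bash
python3 -m jog '[[0,0,0,0,0,0],[0,0,0,0,0,0],[0,0,0,0,0,0],[0,0,0,0,0,0]]'
```

```text
time: 6.65
tool_pos: [568.3, -37.7, 151.0]
tcp_rot: [-3.139, 0.001, 1.897]
contact_force: [3.6, 0.6, 6.2]
grip_width: 24.9
finger_force: 30.0
```

```bash
python3 -m jog '[[1,0,0,0,0,0],[1,0,0,0,0,0],[0,0,0,0,0,0]]';python3 -m jog '[[0.5,0,0,0,0,0],[0,0,0,0,0,0]]'
```

```text
time: 6.95
tool_pos: [568.0, -37.0, 151.0]
tcp_rot: [-3.139, 0.003, 1.897]
contact_force: [3.9, -4.6, 5.2]
grip_width: 24.7
finger_force: 30.0
time: 7.15
tool_pos: [567.9, -36.7, 151.0]
tcp_rot: [-3.139, 0.004, 1.897]
contact_force: [4.2, -4.5, 5.4]
grip_width: 25.1
finger_force: 30.0
```

```bash
for i in 1; do python3 -m jog '[[0.5,0,0,0,0,0],[0.5,0,0,0,0,0],[0,0,0,0,0,0]]'; python3 -m jog '[[0.5,0,0,0,0,0],[0,0,0,0,0,0]]'; done
```

```text
time: 7.45
tool_pos: [567.6, -35.8, 151.0]
tcp_rot: [-3.139, 0.004, 1.897]
contact_force: [3.1, -5.6, 4.9]
grip_width: 24.7
finger_force: 30.0
time: 7.65
tool_pos: [567.5, -35.3, 151.0]
tcp_rot: [-3.139, 0.004, 1.897]
contact_force: [3.5, -4.6, 5.7]
grip_width: 25.0
finger_force: 30.0
```

```bash
python3 -m jog '[[0.7,0,0,0,0,0],[0.7,0,0,0,0,0],[0.7,0,0,0,0,0]]'; python3 -m jog '[[0.7,0,0,0,0,0],[0.7,0,0,0,0,0],[0.7,0,0,0,0,0]]'
```

```text
time: 7.95
tool_pos: [566.9, -33.6, 151.0]
tcp_rot: [-3.139, 0.004, 1.897]
contact_force: [4.2, -6.9, 4.2]
grip_width: 24.9
finger_force: 30.0
time: 8.25
tool_pos: [566.2, -31.8, 151.0]
tcp_rot: [-3.139, 0.004, 1.897]
contact_force: [3.9, -6.9, 4.4]
grip_width: 24.6
finger_force: 30.0
```

```bash
python3 -m jog '[[1,0,0,0,0,0],[1,0,0,0,0,0],[1,0,0,0,0,0],[1,0,0,0,0,0],[1,0,0,0,0,0],[1,0,0,0,0,0]]'; python3 -m jog '[[1,0,0,0,0,0],[1,0,0,0,0,0],[1,0,0,0,0,0],[1,0,0,0,0,0],[1,0,0,0,0,0],[1,0,0,0,0,0],[0,0,0,0,0,0]]'
python3 - <<'E'
from h import *
im=bot.capture("wrist");cv2.imwrite("pics/w4.png",im[:,:,::-1]);print(bot.get_obs()['tool_pos'])
E
```

```text
time: 8.85
tool_pos: [564.0, -25.6, 151.0]
tcp_rot: [-3.139, 0.004, 1.897]
contact_force: [2.3, -4.4, 4.7]
grip_width: 24.8
finger_force: 30.0
time: 9.55
tool_pos: [561.9, -19.4, 151.0]
tcp_rot: [-3.139, 0.003, 1.897]
contact_force: [2.2, -3.6, 7.6]
grip_width: 25.1
finger_force: 30.0
[561.86767366 -19.34767181 150.99277433]
```

View pics/w4.png

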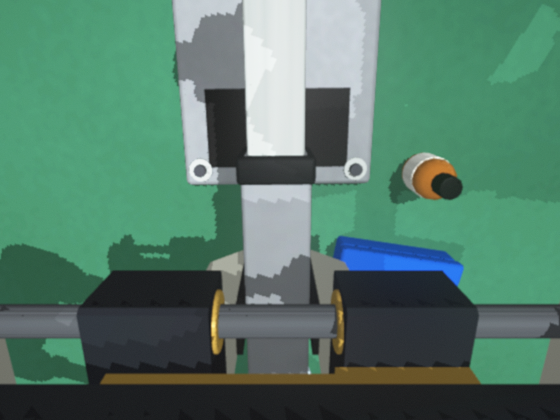

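The tube is gripped centrally, with the collar's near edge at about row 183 (column 276). I check that the tube moved with the fingers.

```bash
python3 - <<'E'
from h import *
m,R,p=cam("wrist");o=bot.get_obs();T=Ro.from_euler('xyz',o['tcp_rot'])
for v in(157,183):
    d=R@[(276-m["cx"])/m["fx"],(v-m["cy"])/m["fy"],1];P=p+d*((184-p[2])/d[2]);print(v,T.inv().apply(P-o['tool_pos']))
E
```

```text
157 [ 57.84164211  -0.1900952  -33.145786  ]
183 [ 48.87776974  -0.20038142 -33.12423355]
```

The collar is 57 to 58 mm ahead of the TCP, as at the start, so the tube has slid about 19 mm with the fingers and the button is under the wall. I continue to about 37 mm.

```bash
python3 -m jog '[[1.5,0,0,0,0,0],[1.5,0,0,0,0,0],[1.5,0,0,0,0,0],[1.5,0,0,0,0,0],[1.5,0,0,0,0,0],[1.5,0,0,0,0,0]]'; python3 -m jog '[[1.5,0,0,0,0,0],[1.5,0,0,0,0,0],[1.5,0,0,0,0,0],[1.5,0,0,0,0,0],[1,0,0,0,0,0],[1,0,0,0,0,0],[0,0,0,0,0,0]]'
python3 - <<'E'
from h import *
p=bot.get_obs();print((np.array(p['tool_pos'])-[568.3,-37.7,151])@[-.319,.948,0],np.array(p['contact_force'])@[-.319,.948,0])
E
```

```text
time: 10.2
tool_pos: [559.0, -11.2, 151.0]
tcp_rot: [-3.139, 0.003, 1.897]
contact_force: [2.7, -4.1, 6.4]
grip_width: 24.8
finger_force: 30.0
time: 10.9
tool_pos: [556.2, -3.3, 151.0]
tcp_rot: [-3.138, 0.002, 1.897]
contact_force: [1.6, -2.4, 7.0]
grip_width: 24.7
finger_force: 30.0
36.49147448380532 -2.810309641467462
```

```bash
python3 -m jog '[[0.5,0,0,0,0,0],[0.5,0,0,0,0,0],[0.5,0,0,0,0,0],[0.5,0,0,0,0,0],[0,0,0,0,0,0]]'|sed -n '2p;4p'; python3 -m jog '[[0.5,0,0,0,0,0],[0.5,0,0,0,0,0],[0,0,0,0,0,0]]'|sed -n '2p;4p'
```

```text
tool_pos: [555.6, -1.4, 151.0]
contact_force: [1.5, -3.3, 6.1]
tool_pos: [555.3, -0.5, 151.0]
contact_force: [1.0, -3.4, 7.5]
```

```bash
python3 -m jog '[[0.5,0,0,0,0,0],[0.5,0,0,0,0,0],[0.5,0,0,0,0,0],[0.5,0,0,0,0,0],[0,0,0,0,0,0]]'|sed -n '2p;4p'
```

```text
tool_pos: [554.6, 1.4, 151.0]
contact_force: [1.2, -3.9, 6.3]
```

```bash
python3 -m jog '[[0.7,0,0,0,0,0],[0.7,0,0,0,0,0],[0.7,0,0,0,0,0],[0,0,0,0,0,0]]'|sed -n '2p;4p'
```

```text
tool_pos: [553.8, 3.7, 151.0]
contact_force: [0.3, -2.4, 7.5]
```

```bash
python3 -m jog '[[0.7,0,0,0,0,0],[0.7,0,0,0,0,0],[0.7,0,0,0,0,0],[0,0,0,0,0,0]]'|sed -n '2p;4p'
```

```text
tool_pos: [552.8, 6.4, 151.0]
contact_force: [-0.7, 1.2, 7.9]
```

```bash
python3 -m jog '[[0,0,0,0,0,0],[0,0,0,0,0,0]]'|sed -n '2p;4p'; python3 -m jog '[[0.5,0,0,0,0,0],[0.5,0,0,0,0,0],[0,0,0,0,0,0]]'|sed -n '2p;4p'
```

```text
tool_pos: [552.7, 6.6, 151.0]
contact_force: [-0.6, 1.8, 8.5]
tool_pos: [552.6, 7.0, 151.0]
contact_force: [-0.1, -0.7, 7.3]
```

```bash
python3 -m jog '[[0.5,0,0,0,0,0],[0.5,0,0,0,0,0],[0,0,0,0,0,0]]'|sed -n '2p;4p'
python3 - <<'E'
from h import *
im=bot.capture("wrist");cv2.imwrite("pics/w5.png",im[:,:,::-1])
E
```

```text
tool_pos: [552.6, 7.4, 151.0]
contact_force: [-0.3, -2.6, 6.4]
```

```bash
python3 -m jog '[[0.5,0,0,0,0,0],[0.5,0,0,0,0,0],[0,0,0,0,0,0]]'|sed -n '2p;4p'; python3 -m jog '[[0.5,0,0,0,0,0],[0,0,0,0,0,0]]'|sed -n '2p;4p'
```

```text
tool_pos: [552.2, 8.2, 151.0]
contact_force: [0.4, -3.6, 6.4]
tool_pos: [552.1, 8.6, 151.0]
contact_force: [0.3, -4.5, 6.9]
```

```bash
python3 -m jog '[[0.5,0,0,0,0,0],[0.5,0,0,0,0,0],[0,0,0,0,0,0]]'|sed -n '2p;4p'
```

```text
tool_pos: [551.8, 9.6, 151.0]
contact_force: [0.7, -3.5, 6.3]
```

```bash
python3 -m jog '[[0.5,0,0,0,0,0],[0.5,0,0,0,0,0],[0,0,0,0,0,0]]'|sed -n '2p;4p'
```

```text
tool_pos: [551.6, 10.1, 151.0]
contact_force: [0.7, -4.7, 7.4]
```

```bash
python3 -m jog '[[0.5,0,0,0,0,0],[0.5,0,0,0,0,0],[0,0,0,0,0,0]]'|sed -n '2p;4p'
```

```text
tool_pos: [551.5, 10.3, 151.0]
contact_force: [2.2, -8.2, 5.5]
```

```bash
python3 -m jog '[[0.5,0,0,0,0,0],[0.5,0,0,0,0,0],[0,0,0,0,0,0]]'|sed -n '2p;4p'
```

```text
tool_pos: [551.4, 10.6, 151.0]
contact_force: [2.9, -10.9, 5.4]
```

Force rises to about 11 N with almost no motion, so the tube has locked at about 51 mm. I unload, open and retreat upward.

```bash
python3 -m jog '[[-0.5,0,0,0,0,0],[-0.5,0,0,0,0,0],[-0.5,0,0,0,0,0],[-0.5,0,0,0,0,0],[0,0,0,0,0,0],[0,0,0,0,0,0]]'|sed -n '2p;4p'; python3 -m jog '[[0,0,0,0,0,0],[0,0,0,0,0,0],[0,0,0,0,0,0],[0,0,0,0,0,0],[0,0,0,0,0,0],[0,0,0,0,0,0]]' 55
```

```text
tool_pos: [551.4, 10.6, 151.0]
contact_force: [0.7, -3.8, 7.6]
time: 16.75
tool_pos: [550.7, 11.5, 149.9]
tcp_rot: [-3.136, -0.0, 1.897]
contact_force: [0.1, -0.1, 0.1]
grip_width: 50.1
finger_force: 0.0
```

```bash
python3 -m jog '[[0,0,-30,0,0,0],[0,0,-40,0,0,0],[0,0,-40,0,0,0],[-20,40,0,0,0,0],[-20,40,0,0.14,0,0],[0,0,0,0.14,0,0],[0,0,0,0.14,0,0],[0,0,0,0.14,0,0],[0,0,0,0,0,0],[0,0,0,0,0,0],[0,0,0,0,0,0]]' 60
python3 - <<'E'
from h import *
im=bot.capture("wrist");cv2.imwrite("pics/w6.png",im[:,:,::-1]);o=bot.get_obs();print(o['contact_force'])
print(proj("wrist",stand([513.2,129.6,.3013],[[17.5,-175,170]])))
E
```

```text
time: 17.85
tool_pos: [629.3, 0.2, 262.6]
tcp_rot: [-2.619, 0.001, 1.899]
contact_force: [-0.7, 0.3, -0.3]
grip_width: 54.5
finger_force: 0.0
[ 0.16546348  0.2001166  -0.15366697]
[[275.17916933 222.3749196 ]]
```

View pics/w6.png

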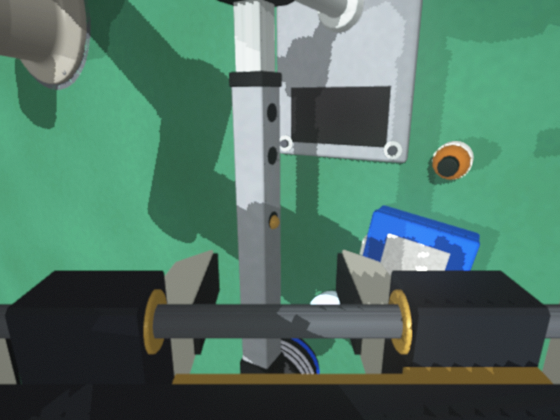

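The button stands out brass at (273,221) in the third hole, with the two earlier holes empty at (271,112) and (271,155). The robot is clear of everything, so I hand in.

```bash
python3 -c "
from plant import bot;print(bot.close_job())"
```

```text
the job is handed in; nothing more can be done
None
```

The boom is about 51 mm shorter and, in the last wrist picture, the button stands out through the very next hole; the gripper is open and clear, the dish, bottle and slide box were not touched, and the job is handed in (it returned no verdict).

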